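# Shift the tube roller into third and start it

## Task

The tube roller has been left with its gearstick in the left-hand slot of the H gate: gently push the black knob (do not grip it) to neutral, across to the right and then forward until it is fully home in third, the right-hand slot on the side away from the robot. Only when it is in third, press the green start button all the way down and let it come up again. Leave the red stop button, the tubes on the rollers, the amber bottle and the specimen jar alone.

Things in the scene. Friction and masses are not known exactly. Their poses are not given: they have to be found in the camera images.
- mixer: Bench-top tube roller, fixed. Origin: on the bench under the middle of the cream drive housing at its right end (250 mm deep in x, 170 wide in y, top 110 high). x points forward, away from the robot; y left, along five black rollers (85 to 389 mm left of the origin, tops 90 high); z up. Place and yaw vary.
- gate_centre (a point): Centre of the top of the aluminium H gate (105 x 90 mm) on the housing, 20 mm forward of the mixer's origin, 122.5 mm high; mixer's axes. Two slots run fore and aft, 34 mm apart, each 14 wide and 61 long, joined halfway only by a 14 mm cross channel (neutral). Dots: 1 forward left, 2 back left, 3 forward right, 4 back right.
- third_slot (a point): Where the stick passes the gate when it is in third gear: forward end of the right-hand slot, marked by three dots, 23.5 mm forward and 17 mm right of the gate's centre, on the gate's top.
- pivot (a point): Ball pivot of the gearstick inside the housing, 35 mm above the bench, straight under the gate's centre; mixer's axes. The stick always points from here through the gate to the knob.
- gear_knob: Black ball knob, 38 mm diameter, on a 10 mm steel stick, about 60 mm of it free above the gate. Origin: the ball's centre, 165 mm from the pivot, 200 mm high when upright, about 33 mm beside the gate's centre in a side slot and 48 mm fore or aft at a slot's end (then 190 high). About 2 N moves it; no spring, it stays where left.
- lever_across (a joint): Sideways swing of the gearstick, rad: about -0.20 in the left slot, 0 in the middle of the cross channel, about +0.20 in the right slot; stops at +-0.215. It can change side only while lever_forward is near 0.
- lever_forward (a joint): Fore-and-aft swing of the gearstick, rad: 0 in neutral, positive forward; slots end at +-0.30. In the cross channel it has about 0.03 of play, and rounded corners centre a stick up to about 0.05 off. At the start it is anywhere along the left slot (lever_across -0.20). Third gear: lever_across near +0.20, lever_forward near +0.30.
- start_top (a point): Centre of the top face of the green start button, 26 mm diameter, on top of the housing near its front edge, 85 mm back and 45 mm left of the mixer's origin; 128 mm above the bench when up. It is pressed straight down.
- start (a joint): Travel of the green start button, m: 0 up, 0.006 fully down; sprung, fully down at 5 N.
- stop_top (a point): Centre of the top face of the red stop button, like the green one, 85 mm back and 45 mm right of the mixer's origin.
- stop (a joint): Travel of the red stop button, m: 0 up, 0.006 fully down; not to be pressed.
- tube_red: Loose sample tube with a red cap, 16 mm diameter, 100 mm long, lying along the rollers in the groove between two of them; origin at its middle. Leave alone.
- tube_blue: Loose sample tube with a blue cap, like the red one. Leave alone.
- reagent_bottle: Loose amber bottle with a white cap, 44 mm diameter, 105 mm tall, on the bench to the right of the drive housing; origin at the centre of its underside. Leave alone.
- specimen_jar: Loose translucent jar with an orange lid, 58 mm diameter, 65 mm tall, on the bench to the right of the drive housing; origin at the centre of its underside. Leave alone.

How it is judged:
On the way, in this order (a step that is already met when the one before it is completed fails the run):
1. the gearstick is fully home in third (right-hand slot, forward) (value of joint lever_forward above 0.22 rad and value of joint lever_across above 0.14 rad), for 0.2 s.
2. the green start button is pressed down (value of joint start above 0.0045 m), for 0.05 s.
At the end, for the whole second after the job is handed in: The gearstick rests in third gear (lever_forward above 0.22 rad, lever_across above 0.14 rad), the start button has been pressed and is up again, the stop button is up, and the tubes, bottle and jar are within 15 mm of where they began, bottle and jar upright (all of step 1 and value of joint each of start, stop below 0.0015 m and velocity of joint lever_forward between -0.05 and 0.05 rad/s and distance of each of tube_red, tube_blue, reagent_bottle, specimen_jar from where it was at the start of the episode below 0.015 m and angle between each of reagent_bottle, specimen_jar's own z axis and vertical below 0.15 rad); the robot touches nothing.
It fails at once if the start button is pressed while the gearstick is not home in third (value of joint start above 0.003 m and not (value of joint lever_forward above 0.22 rad and value of joint lever_across above 0.14 rad)).
It fails at once if the stop button is pressed (value of joint stop above 0.003 m).
It fails at once if the knob is gripped or forced (more than 35 N between fingers and knob) (contact force between the fingers and gear_knob above 35 N).
It fails at once if a tube, the bottle or the jar is moved, lifted or knocked (distance of any of tube_red, tube_blue, reagent_bottle, specimen_jar from where it was at the start of the episode above 0.015 m).
It also fails if it takes over 64 s, if anything falls off the work surface, if the arm or the gripper's body presses on something with over 40 N, if the wrist force passes 120 N, or if a joint passes its speed limit or range.

## Robot

A 6-joint arm with a two-finger parallel gripper is mounted at the origin on the work surface. World frame = base frame: x ahead of the robot, y to its left, z up, the work surface at z = 0. Lengths are in m, angles in rad, forces in N, time in s.
With the tool pointing down it reaches from about 0.3 to 0.875 m from the base axis. Payload 6.4 kg.
Tool frame: the origin (TCP) lies midway between the tips of the shut fingers; the grasp point (between the pads) lies 19 mm behind it; z points along the fingers, y is the line along which they close (so a half turn about z gives the same grasp; the last joint's range is limited). The gripper opens to 85 mm and grips with 20 to 120 N. Pads are 22 mm wide; open, the fingers measure 114 mm over their backs; the gripper's body (76 mm by 85 mm) begins 54 mm behind the grasp point. The pads swing forward as they close: fully open they stand 13 mm farther back than shut.
Start: joints at [0.918, 0.181, 1.607, -0, 1.354, -0.206], TCP at [0.248, 0.519, 0.231] pointing down, gripper open.
Joint ranges: [-2.99, 2.99], [-0.89, 2.07], [0.3, 2.58], [-1.14, 4.28], [0, 2.63], [-3.12, 3.12]. Speed limits (rad/s): [2.57, 2.57, 3.01, 3.14, 3.14, 3.14].

## Interface

Orientations are given as a rotation vector (axis times angle).
In Python, from rig import robot, imaging gives the robot as it stands. The module is installed in compiled form; this text tells all that it offers.
- The arm moves only by the tool arm_command, never from a script. Its argument "moves" is a list of rows, each a list of 5 numbers: the closure, from -1 (fully open) to 1 (shut), then the shift along the tool's x, y, z as a fraction of full scale, then the turn about the tool's z as a fraction of full scale. A call has exactly 8 rows; each row shifts and turns the commanded pose from where the row before left it, along the tool's axes as they then stand; what a row does not reach is not made up. Full scale, the value 1, is 0.04 m for a shift and 0.08 rad for a turn. A row lasts 1/8 s, in which the tool goes at most 62.5 mm and 10.7 degrees, less where a joint would pass 70% of its speed; a pose out of reach is approached as far as the arm can. A call with a number of a shift or a turn outside -1 to 1 is refused whole. A call with a gripper value outside its range is refused whole. The fingers move at their own pace and stop on an object; "newtons" is the grip in N (left out, the last holds). Time passes only in rows, so rows that do not move let the fingers close, or fill a call up. It gives the time, the measured TCP pose, the force, the opening and the grip force at its end, in the units of the state.
- robot.state(): the state, without advancing time (a new reading comes with each control period).
- imaging.grab_frame(name): name is "side" or "top"; returns a dict with "color" (384x512x3 uint8, red, green, blue), "fx", "fy", "cx", "cy" (pixels), "R" (3x3) and "t" (3): a world point X has camera coordinates R X + t. Camera axes: x right, y down, z forward; pixel columns grow to the right and rows downward; lengths in m; the calibration is good to about 2 mm. A picture is of the moment at which its call begins. There is no depth.
- robot.sign_off(): hands the job in; it is judged then, once.
The state is a dict: "t": time; "qpos": joint angles; "joint_velocities": joint speeds; "joint_torque": joint torques, N m; "eef_pos": TCP position; "eef_rot": TCP orientation; "wrist_force": force on the tool from outside, world axes, zero at the start; "torque": the same for the moment, N m; "finger_gap": opening from 0.0 (shut) to 1.0 (fully open); "grip_force": force on a finger pad.
Only numpy, scipy, OpenCV 4.12 (cv2) and the standard library are available. Lean on these libraries where they do the work, as an engineer would, in place of code of your own. Each camera call takes 0.05 s, during which the arm holds its last target. There are 200 camera calls.

## Working session

There is one attempt and no reset: what is moved stays moved. The work goes in short steps, Python scripts to look and compute and a tool call to move; the robot and the scene stay as the last step left them, time stands still between calls to the robot, and variables do not carry over. Pictures are saved under pics/ and viewed, at most 10 in all, crops included, and the job is handed in when it is done.

Besides the shell and the picture viewer there is one more tool, called after "Call:" by a JSON object that holds its "name" and its "arguments", one argument or row to a line. arm_command: Moves the arm, as the interface text tells. Its arguments: {"type":"object","properties":{"moves":{"type":"array","items":{"type":"array","items":{"type":"number","minimum":-1,"maximum":1}}},"newtons":{"type":"number"}},"required":["moves"]}

```bash
mkdir -p pics
python3 - <<'E'
from rig import robot, imaging
import cv2, pickle
F={}
for n in("side","top"):
    f=imaging.grab_frame(n);F[n]=f
    cv2.imwrite(f"pics/{n}0.png",cv2.resize(f["color"][:,:,::-1],None,fx=1.5,fy=1.5,interpolation=cv2.INTER_CUBIC))
    print(n,f["fx"],f["cx"],f["cy"],f["R"],f["t"])
pickle.dump(F,open("f0.pkl","wb"));s=robot.state();print(s["t"],s["eef_pos"],s["eef_rot"])
E
```

```text
side 364.60596517458026 247.19689788904563 189.58812138515228 [[ 0.94219579 -0.33488098  0.0110368 ]
 [-0.19554406 -0.57631918 -0.79348517]
 [ 0.27208382  0.74546021 -0.6084895 ]] [-0.56728632  0.24051972  0.80135034]
top 498.34594219723743 253.21752712864455 202.72804166227925 [[-0.01376111 -0.9997189  -0.01930691]
 [-0.98155104  0.0171886  -0.19042615]
 [ 0.19070447  0.01633025 -0.98151165]] [0.05011133 0.59320073 1.06953481]
0.1 [0.24810687 0.51816134 0.23047808] [-6.95810310e-01 -3.06290603e+00  2.25350114e-03]
```

View pics/side0.png

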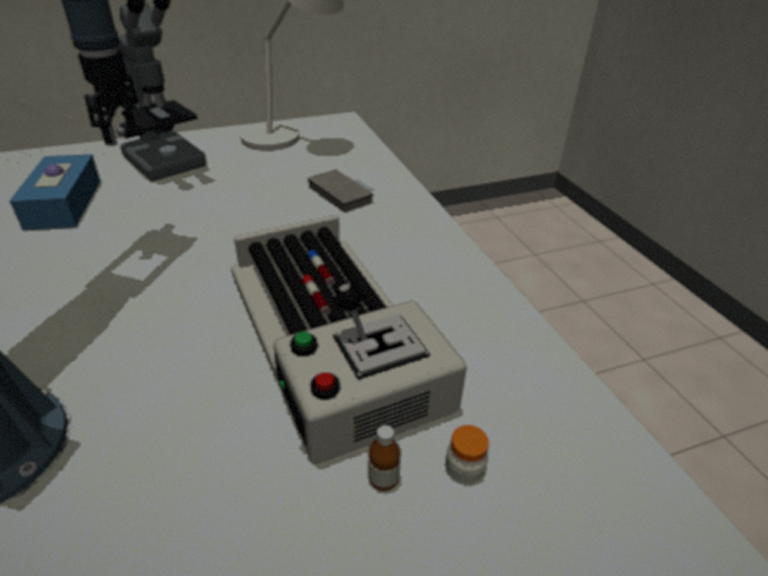

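View pics/top0.png

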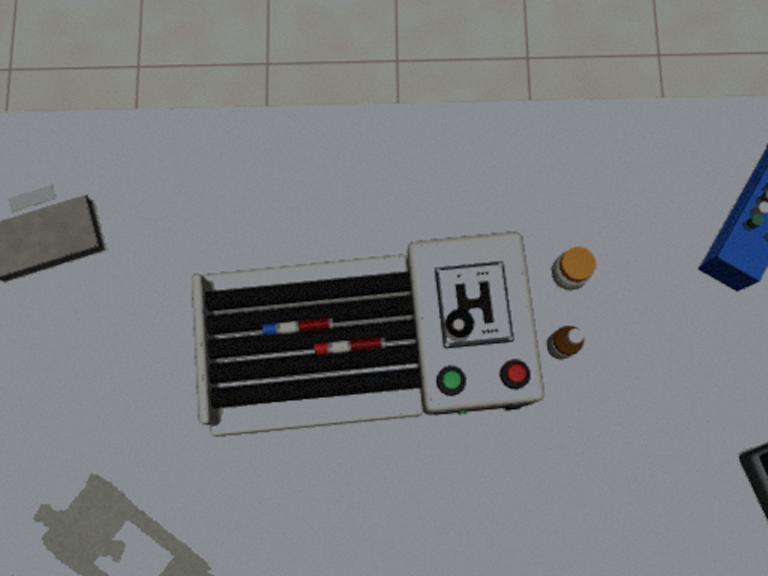

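The side view shows the knob at about (347,297), green at (304,341) and red at (324,381). In the top view the knob is at about (460,324), green at (452,380), red at (516,373), and the gate corners at (436,267), (502,262), (513,342) and (445,348). The stick is in the left slot, towards the back (second).

```bash
cat > h.py <<'E'
import numpy as np, cv2, pickle
from scipy.optimize import least_squares
def proj(f,X):
    c=np.atleast_2d(X)@np.array(f["R"]).T+f["t"]
    return np.c_[f["fx"]*c[:,0]/c[:,2]+f["cx"],f["fy"]*c[:,1]/c[:,2]+f["cy"]]
def blob(f,ch,box):
    x0,y0,x1,y1=box; c=f["color"][y0:y1,x0:x1].astype(int)
    o=np.delete(c,ch,2).max(2); m=(c[:,:,ch]>1.7*o)&(c[:,:,ch]>60)
    n,l,st,ce=cv2.connectedComponentsWithStats(m.astype(np.uint8)); k=1+st[1:,4].argmax()
    return ce[k]+[x0,y0],st[k,4]
def world(p,m):
    c,s=np.cos(p[2]),np.sin(p[2]); m=np.atleast_2d(m)
    return np.c_[p[0]+c*m[:,0]-s*m[:,1],p[1]+s*m[:,0]+c*m[:,1],m[:,2]]
def knobm(a,fw):  # mixer frame; a>0 right
    d=np.array([np.tan(fw),-np.tan(a),1]); return np.array([.02,0,.035])+.165*d/np.linalg.norm(d)
E
python3 - <<'E'
from h import *
F=pickle.load(open("f0.pkl","rb"));T,S=F["top"],F["side"]
b={}
for n,f,ch,box in(("gt",T,1,(288,238,314,268)),("rt",T,0,(330,235,358,263)),("gs",S,1,(190,215,214,238)),("rs",S,0,(204,243,228,266))):
    b[n],a=blob(f,ch,box);print(n,b[n],a)
G=[-.085,.045,.126];Rr=[-.085,-.045,.126]
cor=np.array([(436,267),(502,262),(513,342),(445,348)])/1.5-.17
gc=np.array([[.02+a,b_,.1225] for a,b_ in((.0525,.045),(.0525,-.045),(-.0525,-.045),(-.0525,.045))])
def res(p):
    return np.r_[(proj(T,world(p,[G,Rr]))-[b["gt"],b["rt"]]).ravel(),(proj(S,world(p,[G,Rr]))-[b["gs"],b["rs"]]).ravel(),.7*(proj(T,world(p,gc))-cor).ravel()]
r=least_squares(res,[.6,-.1,0]);p=r.x;print(p,r.fun.round(1))
np.save("pose.npy",p)
kt=np.array([460,324])/1.5-.17;ks=np.array([347,297])/1.5-.17
r2=least_squares(lambda q:np.r_[proj(T,world(p,knobm(-.2,q[0])))[0]-kt,proj(S,world(p,knobm(-.2,q[0])))[0]-ks],[-.1]);print("fw",r2.x,r2.fun,world(p,knobm(-.2,r2.x[0])))
for n,m in(("n_l",knobm(-.2,0)),("n_r",knobm(.2,0)),("third",knobm(.2,.3)),("start",G),("stop",Rr)):print(n,world(p,m).round(4))
E
```

```text
gt [300.97938144 252.40206186] 97
rt [344.048 248.488] 125
gs [201.64285714 224.7       ] 70
rs [215.93203883 253.12621359] 103
[ 0.56088933 -0.09485866  0.08054658] [-0.6  0.6 -0.5  0.3 -0.1  1.3 -0.4  0.6  1.1  1.5 -0.5  1.  -1.2 -2.6
  0.7 -2.5]
fw [-0.23825764] [-0.80212947 -0.29257718 -0.07438187  0.8296976 ] [[ 0.54017514 -0.06453753  0.19231578]]
n_l [[ 0.5782 -0.0606  0.1967]]
n_r [[ 0.5835 -0.1259  0.1967]]
third [[ 0.6311 -0.1207  0.1898]]
start [[ 0.4725 -0.0568  0.126 ]]
stop [[ 0.4798 -0.1466  0.126 ]]
```

Run:
```python
import pickle,cv2
F=pickle.load(open("f0.pkl","rb"))
a=cv2.resize(F["top"]["color"][170:275,265:365,::-1],(400,420),interpolation=cv2.INTER_CUBIC)
b=cv2.resize(F["side"]["color"][175:280,180:280,::-1],(400,420),interpolation=cv2.INTER_CUBIC)
cv2.imwrite("pics/c0.png",cv2.hconcat([a,b]))
```

```text
(no output)
```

View pics/c0.png

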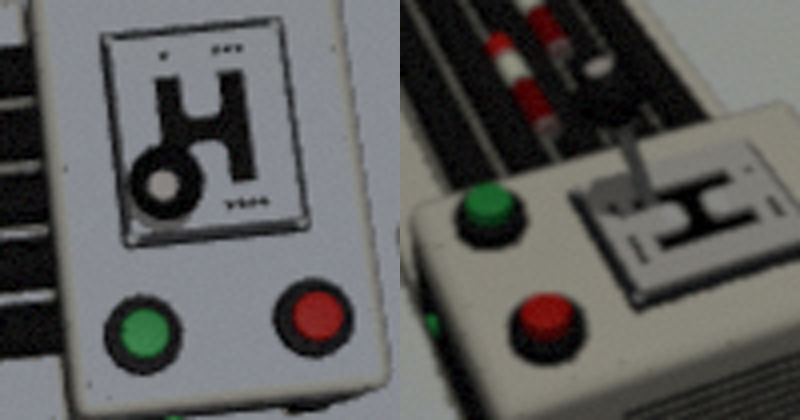

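The crop confirms the stick is in the left slot near its back end, at about -0.24 rad. First I shut the fingers and align the tool with the mixer's yaw.

Call:
{"name": "arm_command", "arguments": {
  "moves": [
    [1,0,0,-0.1,-0.82],
    [1,0,0,-0.1,-0.82],
    [1,0,0,-0.1,-0.82],
    [1,0,0,-0.1,-0.82],
    [1,0,0,-0.1,-0.82],
    [1,0,0,-0.1,-0.82],
    [1,0,0,-0.1,-0.82],
    [1,0,0,-0.1,-0.82]
  ],
  "newtons": 20
}}

```text
t: 1.1
eef_pos: [0.2482, 0.5183, 0.2628]
eef_rot: [0.126, -3.138, 0.001]
wrist_force: [0.3, -0.1, 0.4]
finger_gap: -0.002
grip_force: 0.0
```

```bash
cat >> h.py <<'E'
from scipy.spatial.transform import Rotation as Ro
def where(target=None):
    """TCP in mixer axes; shift to a mixer-frame target in tool full-scale units"""
    from rig import robot
    s=robot.state(); p=np.load("pose.npy"); R=Ro.from_rotvec(s["eef_rot"]).as_matrix()
    e=np.array(s["eef_pos"]); c,n=np.cos(p[2]),np.sin(p[2]); M=np.array([[c,-n,0],[n,c,0],[0,0,1]])
    print("t",s["t"],"mixer tcp",(M.T@(e-[p[0],p[1],0])).round(4),"tool x,z in mixer",(M.T@R[:,0]).round(3),(M.T@R[:,2]).round(3),"F",np.round(M.T@s["wrist_force"],1))
    if target is not None: print("units",(R.T@(world(p,target)[0]-e)/.04).round(3))
    return s
E
python3 - <<'E'
from h import *
print(knobm(-.2,-.238),knobm(-.2,0),knobm(.2,.3))
where([-.072,.03,.25])
E
```

```text
[-0.01816679  0.03189141  0.19232525] [0.02       0.03278044 0.19671099] [ 0.06787144 -0.03137046  0.18975535]
t 1.1 mixer tcp [-0.2623  0.6363  0.2628] tool x,z in mixer [-1.     0.     0.001] [-0.001 -0.001 -1.   ] F [ 0.3 -0.1  0.4]
units [ -4.763 -15.156   0.33 ]
```

Call:
{"name": "arm_command", "arguments": {
  "moves": [
    [1,-0.3,-0.95,0.02,0],
    [1,-0.3,-0.95,0.02,0],
    [1,-0.3,-0.95,0.02,0],
    [1,-0.3,-0.95,0.02,0],
    [1,-0.3,-0.95,0.02,0],
    [1,-0.3,-0.95,0.02,0],
    [1,-0.3,-0.95,0.02,0],
    [1,-0.3,-0.95,0.02,0]
  ]
}}

```text
t: 2.1
eef_pos: [0.3679, 0.2217, 0.2566]
eef_rot: [0.123, -3.139, 0.0]
wrist_force: [1.1, 0.4, -0.4]
finger_gap: -0.003
grip_force: 0.0
```

Call:
{"name": "arm_command", "arguments": {
  "moves": [
    [1,-0.34,-1,0.02,0],
    [1,-0.34,-1,0.02,0],
    [1,-0.34,-1,0.02,0],
    [1,-0.34,-1,0.02,0],
    [1,-0.34,-1,0.02,0],
    [1,-0.34,-1,0.02,0],
    [1,-0.33,-1,0.02,0],
    [1,0,-0.55,0.02,0]
  ]
}}

```text
t: 3.1
eef_pos: [0.4862, -0.0726, 0.25]
eef_rot: [0.12, -3.139, -0.0]
wrist_force: [0.4, 0.7, 0.4]
finger_gap: -0.001
grip_force: 0.0
```

Run:
```python
from h import *
where([-.072,.031,.182])
```

```text
t 3.1 mixer tcp [-0.0726  0.0282  0.25  ] tool x,z in mixer [-1.     0.004  0.001] [-0.001  0.    -1.   ] F [0.5 0.7 0.4]
units [-0.016  0.07   1.699]
```

Call:
{"name": "arm_command", "arguments": {
  "moves": [
    [1,0,0.07,0.3,0],
    [1,0,0,0.4,0],
    [1,0,0,0.4,0],
    [1,0,0,0.4,0],
    [1,0,0,0.2,0],
    [1,-0.1,0,0,0],
    [1,-0.1,0,0,0],
    [1,0,0,0,0]
  ]
}}

```text
t: 4.1
eef_pos: [0.4945, -0.0675, 0.1832]
eef_rot: [-0.123, 3.138, -0.001]
wrist_force: [0.2, -0.7, 0.7]
finger_gap: 0.001
grip_force: 0.0
```

Run:
```python
from h import *
from rig import imaging
s=where([-.010,.031,.182])
im=[]
F={n:imaging.grab_frame(n) for n in("top","side")}
for n in F:
    u,v=proj(F[n],s["eef_pos"])[0].astype(int)
    im.append(cv2.resize(F[n]["color"][v-60:v+60,u-55:u+65,::-1],(400,400),interpolation=cv2.INTER_CUBIC)); print(n,u,v)
cv2.imwrite("pics/c1.png",cv2.hconcat(im))
```

```text
t 4.1 mixer tcp [-0.064   0.0326  0.1832] tool x,z in mixer [-1.     0.002 -0.001] [ 0.001 -0.001 -1.   ] F [ 0.2 -0.7  0.7]
units [-1.35  -0.038  0.032]
top 307 239
side 211 207
```

View pics/c1.png

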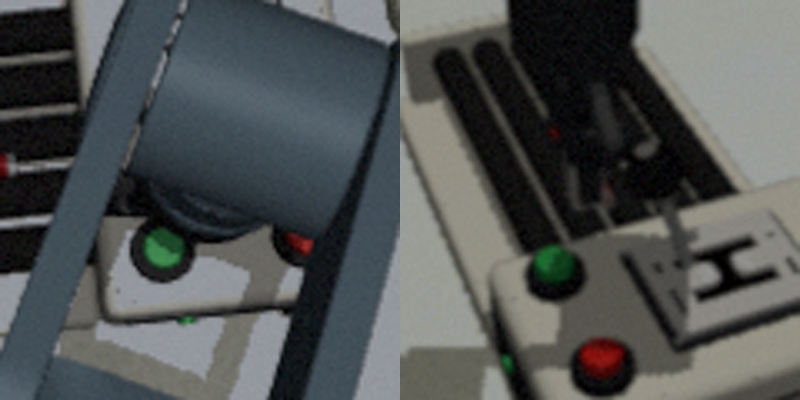

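The top view is covered by the arm. The side crop shows the fingers behind the knob, which is at about (655,165) in the crop. I push forward from here.

Call:
{"name": "arm_command", "arguments": {
  "moves": [
    [1,-0.15,0,0,0],
    [1,-0.15,0,0,0],
    [1,-0.15,0,0,0],
    [1,-0.15,0,0,0],
    [1,-0.15,0,0,0],
    [1,-0.15,0,0,0],
    [1,-0.15,0,0,0],
    [1,0,0,0,0]
  ]
}}

```text
t: 5.2
eef_pos: [0.536, -0.064, 0.1824]
eef_rot: [-0.123, 3.139, -0.0]
wrist_force: [-0.6, -0.3, 0.4]
finger_gap: -0.003
grip_force: 0.6
```

```bash
cat >> h.py <<'E'
def look(name,half=45):
    from rig import imaging
    f=imaging.grab_frame("side");p=np.load("pose.npy")
    u,v=proj(f,world(p,[.02,0,.15]))[0].astype(int);k=600//(2*half)
    cv2.imwrite(name,cv2.resize(f["color"][v-half:v+half,u-half:u+half,::-1],None,fx=k,fy=k,interpolation=cv2.INTER_CUBIC))
    g=lambda P:((proj(f,world(p,P))[0]-[u-half,v-half]+.5)*k).round()
    for n,a,w in(("second",-.2,-.3),("n_l",-.2,0),("first",-.2,.3),("n_r",.2,0),("third",.2,.3),("fourth",.2,-.3)):print(n,g(knobm(a,w)),"gate",g([.02+.0875*np.tan(w),-.0875*np.tan(a),.1225]))
E
python3 - <<'E'
from h import *
s=where([-.010,.031,.182])
look("pics/s1.png")
E
```

```text
t 5.2 mixer tcp [-0.0223  0.0328  0.1824] tool x,z in mixer [-1.     0.002 -0.   ] [ 0. -0. -1.] F [-0.7 -0.2  0.4]
units [-0.308 -0.043  0.009]
second [117. 176.] gate [186. 322.]
n_l [238. 126.] gate [252. 303.]
first [357. 111.] gate [317. 284.]
n_r [317. 234.] gate [292. 363.]
third [437. 211.] gate [358. 343.]
fourth [186. 284.] gate [225. 384.]
```

View pics/s1.png

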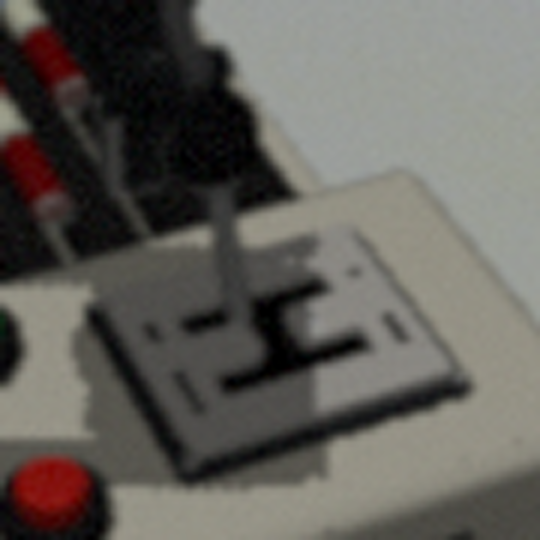

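The knob is at about (213,135) and the stick crosses the gate at about (237,315). The neutral prediction is (238,126) and (252,303), and the seen slots match the model to about 1 mm. The lever is therefore at about -0.07 rad, so I push about 13.5 mm more.

Call:
{"name": "arm_command", "arguments": {
  "moves": [
    [1,-0.08,0,0,0],
    [1,-0.08,0,0,0],
    [1,-0.08,0,0,0],
    [1,-0.08,0,0,0],
    [1,0,0,0,0],
    [1,0,0,0,0],
    [1,0,0,0,0],
    [1,0,0,0,0]
  ]
}}

```text
t: 6.25
eef_pos: [0.5483, -0.063, 0.1824]
eef_rot: [-0.122, 3.139, 0.0]
wrist_force: [-1.1, -0.7, 0.9]
finger_gap: -0.003
grip_force: 0.4
```

Run:
```python
from h import *
s=where([-.009,.031,.182])
look("pics/s2.png")
```

```text
t 6.25 mixer tcp [-0.01    0.0327  0.1824] tool x,z in mixer [-1.     0.003 -0.   ] [ 0.  0. -1.] F [-1.2 -0.6  0.9]
units [-0.026 -0.043  0.011]
second [117. 176.] gate [186. 322.]
n_l [238. 126.] gate [252. 303.]
first [357. 111.] gate [317. 284.]
n_r [317. 234.] gate [292. 363.]
third [437. 211.] gate [358. 343.]
fourth [186. 284.] gate [225. 384.]
```

View pics/s2.png

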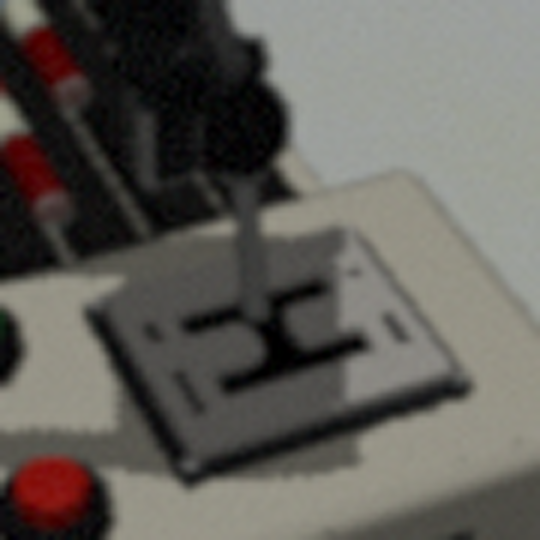

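The knob is at about (243,125) and the stick is at (257,308) at the cross channel, so it is in neutral. Next I back off, go round to the left side and start pushing right.

Call:
{"name": "arm_command", "arguments": {
  "moves": [
    [1,0.25,0,0,0],
    [1,0.25,0,0,0],
    [1,0.2,0.3,0,0],
    [1,0,0.5,0,0],
    [1,0,0.5,0,0],
    [1,0,0.3,0,0],
    [1,0,0.1,0,0],
    [1,0,0,0,0]
  ]
}}

```text
t: 7.3
eef_pos: [0.5152, 0.0029, 0.1825]
eef_rot: [-0.124, 3.139, -0.0]
wrist_force: [-0.8, 0.1, 0.4]
finger_gap: 0.001
grip_force: 0.0
```

Run:
```python
from h import *
where([.020,.095,.182])
```

```text
t 7.3 mixer tcp [-0.0377  0.1011  0.1825] tool x,z in mixer [-1.     0.002 -0.   ] [ 0. -0. -1.] F [-0.7  0.2  0.4]
units [-1.443 -0.15   0.012]
```

Call:
{"name": "arm_command", "arguments": {
  "moves": [
    [1,-0.36,0,0,0],
    [1,-0.36,0,0,0],
    [1,-0.36,0,0,0],
    [1,-0.36,0,0,0],
    [1,0,-0.2,0,0],
    [1,0,-0.2,0,0],
    [1,0,-0.2,0,0],
    [1,0,0,0,0]
  ]
}}

```text
t: 8.3
eef_pos: [0.5742, -0.0177, 0.1826]
eef_rot: [-0.12, 3.139, -0.0]
wrist_force: [0.0, 0.2, -0.3]
finger_gap: -0.0
grip_force: 0.0
```

Call:
{"name": "arm_command", "arguments": {
  "moves": [
    [1,0,-0.15,0,0],
    [1,0,-0.15,0,0],
    [1,0,-0.15,0,0],
    [1,0,-0.15,0,0],
    [1,0,-0.15,0,0],
    [1,0,-0.15,0,0],
    [1,0,-0.15,0,0],
    [1,0,0,0,0]
  ]
}}

```text
t: 9.3
eef_pos: [0.5776, -0.0595, 0.1823]
eef_rot: [0.121, -3.139, 0.001]
wrist_force: [-0.0, 1.0, 0.3]
finger_gap: 0.001
grip_force: 0.4
```

Run:
```python
from h import *
where([.020,.00,.182])
look("pics/s3.png")
```

```text
t 9.3 mixer tcp [0.0195 0.0339 0.1823] tool x,z in mixer [-1.     0.003  0.   ] [-0. -0. -1.] F [0.  1.  0.3]
units [-0.015 -0.849  0.009]
second [117. 176.] gate [186. 322.]
n_l [238. 126.] gate [252. 303.]
first [357. 111.] gate [317. 284.]
n_r [317. 234.] gate [292. 363.]
third [437. 211.] gate [358. 343.]
fourth [186. 284.] gate [225. 384.]
```

View pics/s3.png

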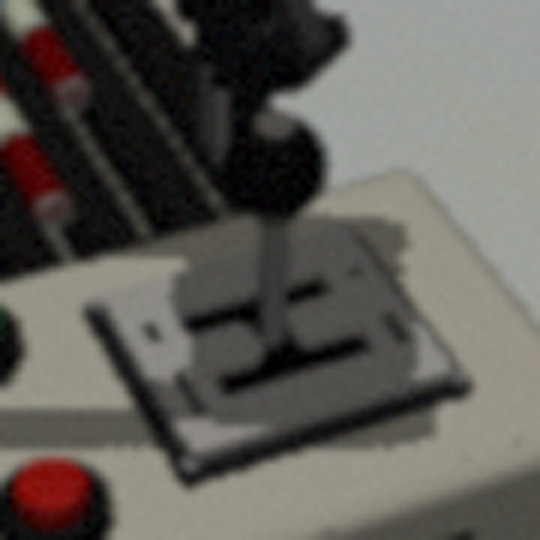

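The knob is at about (275,165), some 39% of the way across, so the fingers press it 26 mm from the TCP. About 40 mm more puts it at the right-hand slot.

Call:
{"name": "arm_command", "arguments": {
  "moves": [
    [1,0,-0.15,0,0],
    [1,0,-0.15,0,0],
    [1,0,-0.15,0,0],
    [1,0,-0.15,0,0],
    [1,0,-0.15,0,0],
    [1,0,-0.15,0,0],
    [1,0,-0.1,0,0],
    [1,0,0,0,0]
  ]
}}

```text
t: 10.35
eef_pos: [0.5804, -0.0977, 0.1819]
eef_rot: [0.122, -3.138, -0.004]
wrist_force: [0.2, 5.3, -0.8]
finger_gap: 0.001
grip_force: 2.8
```

Run:
```python
from h import *
where([.020,-.007,.182])
look("pics/s4.png")
```

```text
t 10.35 mixer tcp [ 0.0192 -0.0044  0.1819] tool x,z in mixer [-1.     0.003  0.001] [-0.001  0.002 -1.   ] F [ 0.6  5.2 -0.8]
units [-0.02  -0.065 -0.003]
second [117. 176.] gate [186. 322.]
n_l [238. 126.] gate [252. 303.]
first [357. 111.] gate [317. 284.]
n_r [317. 234.] gate [292. 363.]
third [437. 211.] gate [358. 343.]
fourth [186. 284.] gate [225. 384.]
```

View pics/s4.png

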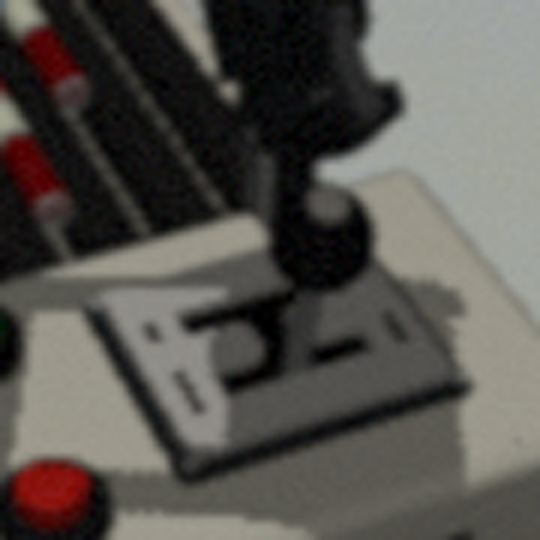

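The knob is at about (322,236), at the right slot's neutral and against the stop at 5 N. I retreat and come round behind it.

Call:
{"name": "arm_command", "arguments": {
  "moves": [
    [1,0,0.3,0,0],
    [1,0,0.3,0,0],
    [1,0.4,0,0,0],
    [1,0.4,0,0,0],
    [1,0.4,0,0,0],
    [1,0.4,0,0,0],
    [1,0,0,0,0],
    [1,0,0,0,0]
  ]
}}

```text
t: 11.4
eef_pos: [0.5157, -0.0796, 0.1829]
eef_rot: [-0.123, 3.138, -0.001]
wrist_force: [0.3, 0.4, 0.5]
finger_gap: -0.001
grip_force: 0.0
```

Call:
{"name": "arm_command", "arguments": {
  "moves": [
    [1,0,-0.3,0,0],
    [1,0,-0.3,0,0],
    [1,0,-0.3,0,0],
    [1,0,-0.3,0,0],
    [1,0,-0.1,0,0],
    [1,-0.2,0,0,0],
    [1,-0.2,0,0,0],
    [1,0,0,0,0]
  ]
}}

```text
t: 12.4
eef_pos: [0.5357, -0.1298, 0.1825]
eef_rot: [-0.124, 3.139, 0.0]
wrist_force: [0.7, -0.3, 0.3]
finger_gap: 0.003
grip_force: 0.0
```

Run:
```python
from h import *
where([.034,-.033,.179])
```

```text
t 12.4 mixer tcp [-0.0279 -0.0328  0.1825] tool x,z in mixer [-1.     0.002 -0.   ] [ 0.  0. -1.] F [ 0.7 -0.4  0.3]
units [-1.547 -0.002  0.088]
```

Call:
{"name": "arm_command", "arguments": {
  "moves": [
    [1,-0.15,0,0.01,0],
    [1,-0.15,0,0.01,0],
    [1,-0.15,0,0.01,0],
    [1,-0.15,0,0.01,0],
    [1,-0.15,0,0.01,0],
    [1,-0.15,0,0.01,0],
    [1,-0.15,0,0.01,0],
    [1,-0.15,0,0,0]
  ]
}}

```text
t: 13.4
eef_pos: [0.5832, -0.1264, 0.1795]
eef_rot: [0.122, -3.139, -0.0]
wrist_force: [-2.5, 0.4, 0.4]
finger_gap: -0.0
grip_force: 1.1
```

Call:
{"name": "arm_command", "arguments": {
  "moves": [
    [1,-0.1,0,0,0],
    [1,-0.1,0,0,0],
    [1,-0.1,0,0,0],
    [1,-0.05,0,0,0],
    [1,0,0,0,0],
    [1,0,0,0,0],
    [1,0,0,0,0],
    [1,0,0,0,0]
  ]
}}

```text
t: 14.4
eef_pos: [0.597, -0.1255, 0.1799]
eef_rot: [-0.123, 3.139, -0.0]
wrist_force: [-0.8, 0.4, -1.5]
finger_gap: -0.001
grip_force: 0.7
```

Run:
```python
from h import *
where([.038,-.033,.182])
look("pics/s5.png")
```

```text
t 14.4 mixer tcp [ 0.0335 -0.0334  0.1799] tool x,z in mixer [-1.     0.003 -0.   ] [ 0. -0. -1.] F [-0.8  0.4 -1.5]
units [-0.112  0.01  -0.053]
second [117. 176.] gate [186. 322.]
n_l [238. 126.] gate [252. 303.]
first [357. 111.] gate [317. 284.]
n_r [317. 234.] gate [292. 363.]
third [437. 211.] gate [358. 343.]
fourth [186. 284.] gate [225. 384.]
```

View pics/s5.png

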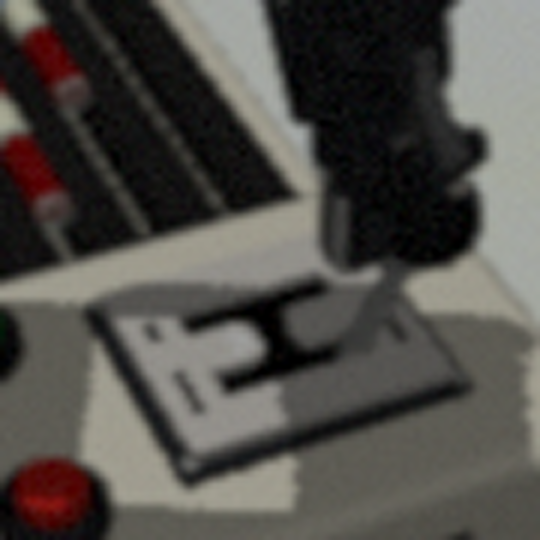

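The knob is at about (435,217) against the third prediction (437,211), so it is essentially in third. I nudge it 4 mm more to be sure, and watch the force.

Call:
{"name": "arm_command", "arguments": {
  "moves": [
    [1,-0.03,0,0,0],
    [1,-0.03,0,0,0],
    [1,-0.03,0,0,0],
    [1,-0.01,0,0,0],
    [1,0,0,0,0],
    [1,0,0,0,0],
    [1,0,0,0,0],
    [1,0,0,0,0]
  ]
}}

```text
t: 15.45
eef_pos: [0.6001, -0.1251, 0.1794]
eef_rot: [0.122, -3.137, -0.0]
wrist_force: [-5.2, -0.4, 0.5]
finger_gap: 0.001
grip_force: 2.7
```

The force rose to 5 N at the end stop, so it is fully home. I retreat and go over the green button.

Call:
{"name": "arm_command", "arguments": {
  "moves": [
    [1,0.25,0,0,0],
    [1,0.45,0,0,0],
    [1,0.5,0.3,0,0],
    [1,0.5,0.4,0,0],
    [1,0.5,0.5,0,0],
    [1,0.5,0.5,0,0],
    [1,0.35,0.25,0,0],
    [1,0,0,0,0]
  ]
}}

```text
t: 16.45
eef_pos: [0.4731, -0.0565, 0.1803]
eef_rot: [-0.123, 3.137, -0.001]
wrist_force: [1.1, -0.7, -1.0]
finger_gap: 0.002
grip_force: 0.0
```

Run:
```python
from h import *
from rig import imaging
where([-.085,.045,.128])
look("pics/s6.png",60)
```

```text
t 16.45 mixer tcp [-0.0844  0.0452  0.1803] tool x,z in mixer [-1.     0.002 -0.002] [ 0.002 -0.001 -1.   ] F [ 1.1 -0.8 -1. ]
units [ 0.017 -0.005  1.308]
second [173. 222.] gate [230. 344.]
n_l [273. 180.] gate [285. 327.]
first [372. 168.] gate [339. 311.]
n_r [339. 270.] gate [318. 378.]
third [439. 251.] gate [373. 361.]
fourth [230. 312.] gate [262. 395.]
```

View pics/s6.png

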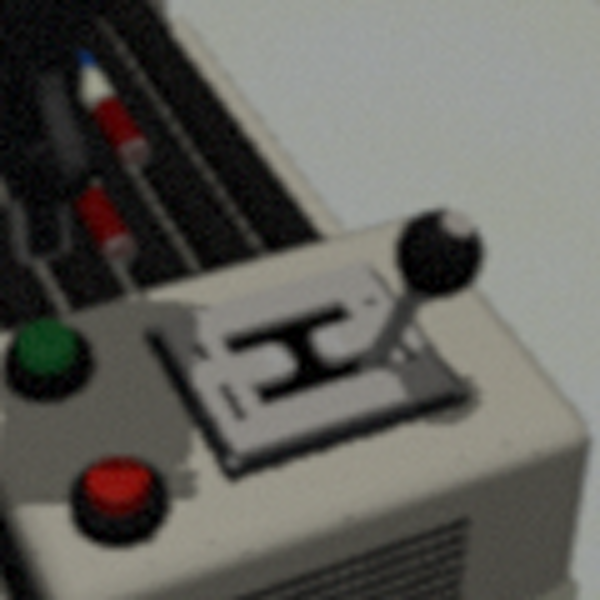

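The knob is at (440,252), which matches third (439,251), with green at (46,350) clear below the fingers. I press straight down.

Call:
{"name": "arm_command", "arguments": {
  "moves": [
    [1,0,0,0.3,0],
    [1,0,0,0.3,0],
    [1,0,0,0.3,0],
    [1,0,0,0.2,0],
    [1,0,0,0.1,0],
    [1,0,0,0.1,0],
    [1,0,0,0.05,0],
    [1,0,0,0,0]
  ]
}}

```text
t: 17.5
eef_pos: [0.473, -0.0568, 0.1261]
eef_rot: [0.123, -3.139, 0.0]
wrist_force: [-3.8, 0.8, 4.8]
finger_gap: -0.0
grip_force: 2.4
```

Call:
{"name": "arm_command", "arguments": {
  "moves": [
    [1,0,0,0.03,0],
    [1,0,0,0.03,0],
    [1,0,0,0.03,0],
    [1,0,0,0.03,0],
    [1,0,0,0.02,0],
    [1,0,0,0,0],
    [1,0,0,0,0],
    [1,0,0,0,0]
  ]
}}

```text
t: 18.5
eef_pos: [0.4735, -0.057, 0.1253]
eef_rot: [0.124, -3.139, 0.001]
wrist_force: [-23.0, 5.3, 48.4]
finger_gap: -0.002
grip_force: 23.9
```

The force is 48 N at z 0.1253, which is either the button's bottom or its bezel. I back off in small steps to find the force profile.

Call:
{"name": "arm_command", "arguments": {
  "moves": [
    [1,0,0,-0.05,0],
    [1,0,0,-0.05,0],
    [1,0,0,-0.05,0],
    [1,0,0,0,0],
    [1,0,0,0,0],
    [1,0,0,0,0],
    [1,0,0,0,0],
    [1,0,0,0,0]
  ]
}}

```text
t: 19.5
eef_pos: [0.4733, -0.0569, 0.1261]
eef_rot: [-0.122, 3.139, -0.0]
wrist_force: [-0.9, 0.7, 5.0]
finger_gap: 0.001
grip_force: 2.4
```

Call:
{"name": "arm_command", "arguments": {
  "moves": [
    [1,0,0,-0.025,0],
    [1,0,0,0,0],
    [1,0,0,0,0],
    [1,0,0,0,0],
    [1,0,0,0,0],
    [1,0,0,0,0],
    [1,0,0,0,0],
    [1,0,0,0,0]
  ]
}}

```text
t: 20.5
eef_pos: [0.4733, -0.0569, 0.1272]
eef_rot: [-0.122, 3.139, -0.0]
wrist_force: [-0.3, 1.1, 4.5]
finger_gap: 0.002
grip_force: 2.1
```

Call:
{"name": "arm_command", "arguments": {
  "moves": [
    [1,0,0,-0.025,0],
    [1,0,0,0,0],
    [1,0,0,0,0],
    [1,0,0,0,0],
    [1,0,0,0,0],
    [1,0,0,0,0],
    [1,0,0,0,0],
    [1,0,0,0,0]
  ]
}}

```text
t: 21.5
eef_pos: [0.4733, -0.0569, 0.1282]
eef_rot: [-0.123, 3.139, -0.0]
wrist_force: [1.3, 1.5, 3.0]
finger_gap: 0.001
grip_force: 1.8
```

Call:
{"name": "arm_command", "arguments": {
  "moves": [
    [1,0,0,-0.05,0],
    [1,0,0,0,0],
    [1,0,0,0,0],
    [1,0,0,0,0],
    [1,0,0,0,0],
    [1,0,0,0,0],
    [1,0,0,0,0],
    [1,0,0,0,0]
  ]
}}

```text
t: 22.5
eef_pos: [0.4732, -0.0569, 0.1301]
eef_rot: [0.123, -3.139, 0.0]
wrist_force: [2.0, 0.1, 2.9]
finger_gap: -0.001
grip_force: 1.2
```

Contact persists to 0.130 with a spring-like force that reached 5 N before the hard stop, so the button was fully down. I lift clear and check the scene numerically.

Call:
{"name": "arm_command", "arguments": {
  "moves": [
    [1,0,0,-0.2,0],
    [1,0,0,-0.4,0],
    [1,0,0,-0.6,0],
    [1,0,0,-0.6,0],
    [1,0,0,-0.6,0],
    [1,0.5,0,0,0],
    [1,0.5,0,0,0],
    [1,0,0,0,0]
  ]
}}

```text
t: 23.5
eef_pos: [0.4325, -0.0599, 0.2268]
eef_rot: [-0.122, 3.139, -0.0]
wrist_force: [-0.0, -0.2, 0.6]
finger_gap: 0.004
grip_force: 0.0
```

Run:
```python
from h import *
from rig import imaging
s=where(); F0=pickle.load(open("f0.pkl","rb"));f=imaging.grab_frame("side")
for n,ch,box in(("green",1,(190,215,214,238)),("red",0,(204,243,228,266)),("bottle",0,(235,280,275,330)),("jar",0,(290,280,330,320))):
    print(n,blob(F0["side"],ch,box),blob(f,ch,box))
p=np.load("pose.npy");u,v=proj(f,world(p,knobm(.2,.3)))[0].round().astype(int)
c=f["color"][v-12:v+13,u-12:u+13].max(2)<60
m=cv2.moments(c.astype(np.uint8),True);print("knob dark area",m["m00"],"offset px",m["m10"]/m["m00"]-12,m["m01"]/m["m00"]-12)
```

```text
t 23.5 mixer tcp [-0.1251  0.0452  0.2268] tool x,z in mixer [-1.     0.003 -0.   ] [ 0. -0. -1.] F [-0.  -0.2  0.6]
green (array([201.64285714, 224.7       ]), np.int32(70)) (array([201.71052632, 225.42105263]), np.int32(38))
red (array([215.93203883, 253.12621359]), np.int32(103)) (array([216.12962963, 253.17592593]), np.int32(108))
bottle (array([256.08024691, 302.08024691]), np.int32(162)) (array([255.7591623 , 302.37696335]), np.int32(191))
jar (array([312.66365688, 295.30248307]), np.int32(443)) (array([312.61818182, 295.32954545]), np.int32(440))
knob dark area 213.0 offset px -0.544600938967136 1.873239436619718
```

The knob is still in third, green is up (its smaller blob is the arm's shadow), and nothing else has moved. I hand in.

```bash
python3 -c "
from rig import robot
print(robot.sign_off())"
```

```text
the job is handed in; nothing more can be done
None
```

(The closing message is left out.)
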